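Set the tab-lock suction dial and start the pump

ROBOT

A 6-joint arm with a two-finger parallel gripper is mounted at the origin on the work surface. World frame = base frame: x ahead of the robot, y to its left, z up, the work surface at z = 0. Lengths are in mm, angles in rad, forces in N, time in s.
With the tool pointing down it reaches from about 275 to 725 mm from the base axis. Payload 5.6 kg.
Tool frame: the origin (TCP) lies on the centre line of the jaws, within the pads' length; the fingertips stand 25 mm ahead of it and the grasp point (between the pads) lies 6 mm ahead of it (robot.tip_extent is the distance from the TCP to the fingertips, in mm); z points along the fingers, y is the line along which they close (so a half turn about z gives the same grasp; the last joint's range is limited). The gripper opens to 85 mm and grips with 20 to 120 N. Pads are 22 mm wide; open, the fingers measure 114 mm over their backs; the gripper's body (76 mm by 85 mm) begins 54 mm behind the grasp point. The pads swing forward as they close: fully open they stand 13 mm farther back than shut.
Start: joints at [1.555, 0.255, 0.108, 0, -1.424, -0.285], TCP at [162.929, 525.307, 256.283] pointing down, gripper open.
Joint ranges: [-2.95, 2.95], [-1.21, 1.97], [-1.09, 1.5], [-2.87, 1.71], [-2.94, -0.07], [-3.05, 3.05]. Speed limits (rad/s): [2.57, 2.57, 3.14, 3.14, 3.14, 3.14].

INTERFACE

Orientations are given as [roll, pitch, yaw] about the fixed x, y, z axes, in that order (R = Rz(yaw) Ry(pitch) Rx(roll)).
In Python, from cell import robot gives the robot as it stands.
- The arm moves only by the tool servo_tool, never from a script. Its argument "series" is a list that holds one entry, the list of rows, each a list of 7 numbers: the turn, a rotation vector about the tool's x, y, z in rad, then the shift along the tool's x, y, z in m, then the closure, from 0 (fully open) to 1 (shut). A call has 1 to 8 rows; each row shifts and turns the commanded pose from where the row before left it, along the tool's axes as they then stand; what a row does not reach is not made up. A row lasts 1/8 s, in which the tool goes at most 62.5 mm and 10.7 degrees, less where a joint would pass 70% of its speed; a pose out of reach is approached as far as the arm can. A call with a gripper value outside its range is refused whole. The fingers move at their own pace and stop on an object; "squeeze" is the grip in N (left out, the last holds). Time passes only in rows, so rows that do not move let the fingers close. It gives the time, the measured TCP pose, the force, the opening and the grip force at its end, in the units of the state.
- robot.state(): the state, without advancing time (a new reading comes with each control period).
- robot.capture(name): name is "scene" or "top" or "wrist"; returns the picture (400x640x3 uint8, red, green, blue); there is no depth.
- robot.calibration(name): a dict with "fovy" (degrees; the focal length in pixels is half the picture's height over the tangent of half this angle, whatever the lens; pixels are square), "cx", "cy" (the principal point, pixels), "k1" (the pictures are not rectified: a ray, as slopes to the right and down, at radius r is drawn at 1 + k1 r^2 times it, then the intrinsics apply), "R" (3x3) and "t" (3): a world point X has camera coordinates R X + t. Camera axes: x right, y down, z forward; pixel columns grow to the right and rows downward; lengths in mm; the calibration is good to about 2 mm. A picture is of the moment at which its call begins: read the wrist's pose just before it. calibration takes no time and is no camera call; for the wrist camera it gives the pose at the moment of the call.
- robot.finish_job(): hands the job in; it is judged then, once.
The state is a dict: "time_s": time; "joint_pos": joint angles; "qd": joint speeds; "joint_torque": joint torques, N m; "tool_pos": TCP position; "tcp_rot": TCP orientation; "force": force on the tool from outside, world axes, zero at the start; "wrist_torque": the same for the moment, N m; "grip_width": finger opening in mm; "grip_force": force on a finger pad.
Only numpy, scipy, OpenCV 4.12 (cv2) and the standard library are available. Lean on these libraries where they do the work, as an engineer would, in place of code of your own. Each camera call takes 0.05 s, during which the arm holds its last target. There are 200 camera calls.

TASK

Get the suction ready for the painting: squeeze the two release tabs of the dial on the regulator box together, turn the dial clockwise until it bears firmly but not hard on its stop, and let the tabs spring back out there so that the dial stays locked at the stop. Only then press the button on the pump's switch box fully down and let it come up again. Do not force the dial while its tabs are out, do not crush it, and leave the jar, the brush and the little round picture where they are.

Things in the scene. Friction and masses are not known exactly. Their poses are not given: they have to be found in the camera images.
- console: Regulator box, grey with an aluminium top plate, 160 (x) x 190 (y) x 70 mm high, fixed to the bench. Origin: centre of its underside; z up. The dial stands in the middle of its top; two brass hose stubs are on its +x side. Nothing else rises from its top but steel lugs 8 mm high round the dial's foot, within 46 mm of the axis.
- dial: Black dial, 53 mm high, on an upright axis; cap 44 mm across with a white ridge along its +x. Origin: on the axis at the level of the console's top (70 mm up); z up. Starts locked, axes parallel to the console's. It turns clockwise from above only while both tabs are in by 4 mm or more; a spring (0.06 N m/rad, friction 0.03 N m) turns it back if let go unlocked.
- dial_grip (a point): On the dial's axis, 32 mm above the console's top, where to grip. The tabs are flat upright plates on the dial's +y and -y sides, 24 mm wide, 10 to 44 mm above the console's top, 60 mm apart over their outer faces when out, 46 mm fully pinched. Below 10 mm each has a steel foot reaching 37 mm from the axis: keep fingertips above it. Squeeze with 20 to 50 N.
- tab_a (a joint): Tab on the dial's +y side, grey and ribbed: travel inwards, 0 = out, 0.007 m = fully in. Spring: 4 N when out, 7.5 N fully in. While it is out its foot is caught by the lugs.
- tab_b (a joint): Tab on the dial's -y side: the same.
- stop_plate: Flat dark steel ring, 92 mm across, 3 mm high, on the console round the dial, carrying the 8 mm high lugs of the stop. Fixed, turned differently every time. Origin: on the dial's axis at the console's top; z up. At the stop, 57 to 81 degrees from the start, the dial's x is parallel to the ring's x only within 5 degrees: feel for it.
- stop_lug (a point): About where the long steel lug is that stops tab_a's foot, pinched or not, 27 mm from the axis; the lug itself is set up to 5 degrees either way round the axis from this point. Bearing on it with 0.15 to 0.5 N m about the axis is right, over 0.8 N m is forcing it (some 0.04 rad past the touch). Tabs let out there drop behind lugs and lock the dial, with 4 degrees of play.
- switch_box: Pump switch box, grey, 90 (x) x 80 (y) x 50 mm high, fixed to the bench. Origin: centre of its underside. It stands left or right of the console.
- start_button_top (a point): Centre of the top face of the round black push button (28 mm across) on the switch box; it is pressed straight down.
- start_button (a joint): Button travel: 0 = up, 0.006 m = fully down (takes 5 N); it springs back.
- jar: Loose glass jar with a white lid, 60 mm across, 85 mm high, upright. Origin: centre of its underside. To be left alone.
- brush: Loose paint brush lying on the bench along its x. Origin: centre of its underside. To be left alone.
- miniature: Loose round wood-framed picture, 100 mm across, 12 mm high, lying flat. Origin: centre of its underside. To be left alone.

How it is judged:
By the outcome, as a careful person would: the job done as asked, in the order asked, and still so for the second after the job is handed in, with the robot touching nothing.
It also fails if it takes over 61 s, if anything falls off the work surface, if the arm or the gripper's body presses on something with over 40 N, if the wrist force passes 120 N, or if a joint passes its speed limit or range.

## Working session

There is one attempt and no reset: what is moved stays moved. The work goes in short steps, Python scripts to look and compute and a tool call to move; the robot and the scene stay as the last step left them, time stands still between calls to the robot, and variables do not carry over. Pictures are saved under pics/ and viewed, at most 10 in all, crops included, and the job is handed in when it is done.

Besides the shell and the picture viewer there is one more tool, called as name(argument=value, ...), one argument or row to a line, values as JSON. servo_tool: Moves the arm, as the interface text tells. Its arguments: {"type":"object","properties":{"series":{"type":"array"},"squeeze":{"type":"number"}},"required":["series"]}

```bash
mkdir -p pics; ls; python3 - <<'E'
from cell import robot
import cv2
s=robot.state();print({k:s[k] for k in ('time_s','tool_pos','tcp_rot','grip_width','force')})
for n in('scene','top'):
    c=robot.calibration(n);print(n,c)
    cv2.imwrite(f'pics/{n}0.png',cv2.cvtColor(robot.capture(n),cv2.COLOR_RGB2BGR))
E
```

```text
pics
{'time_s': 0.0, 'tool_pos': array([162.78695638, 524.87939157, 255.41207277]), 'tcp_rot': array([ 3.13971256e+00, -1.19259165e-04, -3.00905649e-01]), 'grip_width': 85.18415590675305, 'force': array([-0.0474859 , -0.86007592, -0.66366907])}
scene {'fovy': 55.113182015878984, 'cx': 324.81455654277124, 'cy': 203.06778324089484, 'k1': -0.09545614947787233, 'R': array([[ 0.07864985,  0.99678808,  0.0150903 ],
       [ 0.80118851, -0.05419431, -0.59595297],
       [-0.59322101,  0.05896178, -0.80287754]]), 't': array([ -31.68427833, -334.73752299, 1315.62744634])}
top {'fovy': 44.585468073895626, 'cx': 309.018871608226, 'cy': 206.09312388274486, 'k1': 0.035970692900616406, 'R': array([[ 8.26837658e-04, -9.99755481e-01,  2.20973885e-02],
       [-9.86075360e-01, -4.48985799e-03, -1.66238463e-01],
       [ 1.66297029e-01, -2.16522380e-02, -9.85837958e-01]]), 't': array([ -5.64412342, 500.99718906, 986.05737923])}
```

View pics/top0.png

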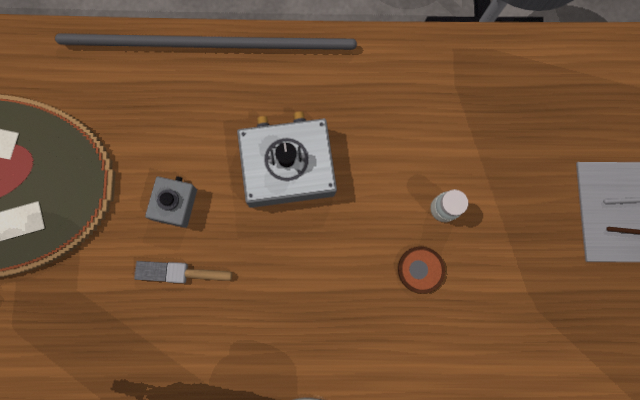

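View pics/scene0.png

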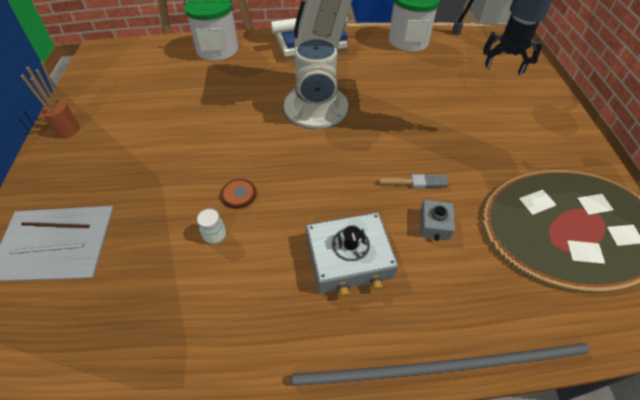

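The top view shows the console near (286,160) with the white ridge at (285,147), the switch box near (170,202), the brush at (183,272), the jar at (450,207) and the picture at (421,270). I'll enlarge the console and switch box area.

```bash
cat > h.py <<'E'
import numpy as np, cv2
def K(c):
    f=200/np.tan(np.radians(c['fovy'])/2); return f
def ray(c,u,v):
    f=K(c); d=np.array([(u-c['cx'])/f,(v-c['cy'])/f]); p=d.copy()
    for _ in range(30): p=d/(1+c['k1']*(p@p))
    R=np.array(c['R']); return -R.T@np.array(c['t']), R.T@np.array([p[0],p[1],1])
def atz(c,u,v,z):
    o,d=ray(c,u,v); return o+d*(z-o[2])/d[2]
def proj(c,X):
    q=np.array(c['R'])@np.array(X,float)+np.array(c['t']); p=q[:2]/q[2]
    p=p*(1+c['k1']*(p@p)); return p*K(c)+[c['cx'],c['cy']]
E
python3 - <<'E'
import cv2
i=cv2.imread('pics/top0.png')
a=cv2.resize(i[110:210,230:345],None,fx=5,fy=5,interpolation=cv2.INTER_CUBIC)
b=cv2.resize(i[165:235,140:205],None,fx=3,fy=3,interpolation=cv2.INTER_CUBIC)
import numpy as np
o=np.zeros((500,575+195+5,3),np.uint8);o[:,:575]=a;o[:210,580:]=b
cv2.imwrite('pics/crop.png',o)
E
```

```text
(no output)
```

View pics/crop.png

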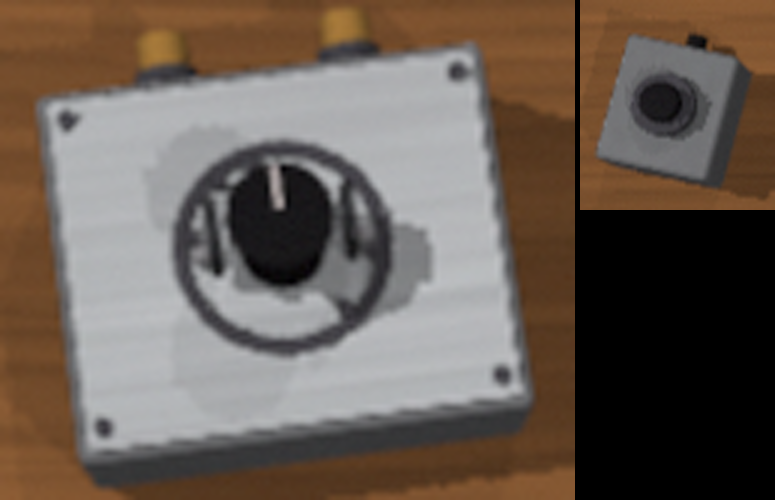

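```bash
python3 - <<'E'
from cell import robot
from h import *
c=robot.calibration('top')
P=[atz(c,230+(x-2)/5,110+(y-2)/5,70)[:2] for x,y in((40,97),(473,43),(530,400),(85,460))]
print(np.round(P,1),'ctr',np.mean(P,0))
for i in range(4):
    d=P[(i+1)%4]-P[i];print(np.hypot(*d),np.degrees(np.arctan2(d[1],d[0])))
print('ring',atz(c,230+(282-2)/5,110+(248-2)/5,73))
print('ridge',[atz(c,230+(x-2)/5,110+(y-2)/5,123) for x,y in((272,160),(280,207))])
for z in(50,60,70):print('btn',atz(c,140+(661-581)/3,165+(103-1)/3,z))
Q=[atz(c,140+(x-581)/3,165+(y-1)/3,50)[:2] for x,y in((632,37),(738,57),(708,185),(600,155))]
print(np.round(Q,1),'ctr',np.mean(Q,0))
for i in range(4):
    d=Q[(i+1)%4]-Q[i];print(np.hypot(*d),np.degrees(np.arctan2(d[1],d[0])))
c=robot.calibration('wrist');s=robot.state()
from scipy.spatial.transform import Rotation as R
Rt=R.from_euler('xyz',s['tcp_rot']).as_matrix()
print('wrist cam centre in tool',Rt.T@(-np.array(c['R']).T@c['t']-s['tool_pos']),'axes',(np.array(c['R'])@Rt).round(3),c['fovy'],robot.tip_extent)
E
```

```text
[[659.4 146.1]
 [684.7 -35.6]
 [531.  -58.5]
 [505.  124. ]] ctr [595.03921624  43.99441771]
183.44908239773468 -82.05939742820404
155.3655104345719 -171.52142279625534
184.37642501337075 98.11305214668434
155.91450809766658 8.136200570737033
ring [594.17155026  44.20154719  73.        ]
ridge [array([616.58350924,  47.11824862, 123.        ]), array([597.39222029,  43.79320279, 123.        ])]
btn [513.24852275 291.47587046  50.        ]
btn [511.42653541 288.75564993  60.        ]
btn [509.60454808 286.03542941  70.        ]
[[559.9 313.7]
 [546.1 240. ]
 [456.2 256.8]
 [476.7 331.1]] ctr [509.7325726  285.37838859]
74.94619222864159 -100.57563101849607
91.46277952872973 169.4264232952859
77.05493953832097 74.54052497633626
84.92225939474608 -11.807503713560138
wrist cam centre in tool [  70.85712664    0.38676935 -116.26596463] axes [[ 0.     1.     0.   ]
 [-0.961  0.    -0.276]
 [-0.276 -0.     0.961]] 70.86382912881997 25.0
```

servo_tool(
  series=[
    [[0,0,0,0.035,0.021,0.001,0],[0,0,0,0.035,0.021,0.001,0],[0,0,0,0.035,0.021,0.001,0],[0,0,0,0.035,0.021,0.001,0],[0,0,0,0.035,0.021,0.001,0],[0,0,0,0.035,0.021,0.001,0],[0,0,0,0.035,0.021,0.001,0],[0,0,0,0.035,0.021,0.001,0]],
  ],
)

```text
time_s: 1.1
tool_pos: [381.1, 280.7, 247.9]
tcp_rot: [3.141, 0.0, -0.301]
force: [0.5, 1.8, 0.2]
grip_width: 85.1
grip_force: 0.0
```

servo_tool(
  series=[
    [[0,0,0,0.035,0.021,0.002,0],[0,0,0,0.035,0.021,0.002,0],[0,0,0,0.035,0.021,0.002,0],[0,0,0,0.035,0.021,0.002,0],[0,0,0,0.035,0.021,0.002,0],[0,0,0,0.035,0.021,0.002,0],[0,0,0,0.035,0.021,0.002,0],[0,0,0,0.029,0.015,0.002,0]],
  ],
)

```text
time_s: 2.1
tool_pos: [594.9, 44.6, 231.6]
tcp_rot: [3.141, 0.001, -0.302]
force: [0.4, 0.7, 0.1]
grip_width: 85.5
grip_force: 0.0
```

servo_tool(
  series=[
    [[0,0,-0.11,0,0,0,0],[0,0,-0.11,0,0,0,0],[0,0,-0.11,0,0,0,0],[0,0,-0.11,0,0,0,0],[0,0,0,0,0,0,0]],
  ],
)

```text
time_s: 2.72
tool_pos: [594.1, 46.0, 231.8]
tcp_rot: [-3.142, 0.001, 0.138]
force: [-0.1, 0.2, -0.5]
grip_width: 85.7
grip_force: 0.0
```

```bash
python3 - <<'E'
from cell import robot
import cv2,pickle
s=robot.state();c=robot.calibration('wrist');pickle.dump((s,c),open('w1.pkl','wb'))
i=cv2.cvtColor(robot.capture('wrist'),cv2.COLOR_RGB2BGR);cv2.imwrite('pics/w1.png',i)
print(s['joint_pos'],s['tool_pos'],s['tcp_rot'])
from h import *
print(proj(c,[594.3,44,73]))
E
```

```text
[ 3.39249541e-01  3.54626397e-01  1.85141248e-01 -2.18356253e-04
 -1.40232590e+00  1.36980729e+00] [594.07257166  45.98889484 231.76216262] [-3.14158434e+00  1.03726936e-03  1.38223782e-01]
[321.63691936 190.33180507]
```

View pics/w1.png

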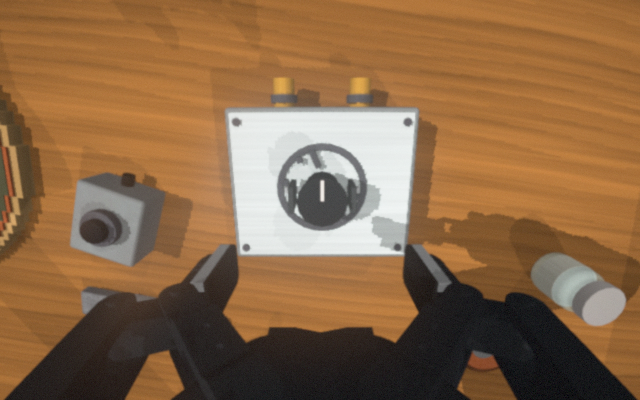

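The wrist view shows the console with the ring centred near (322,188), the dial cap at (322,198) and the ridge pointing straight up, so the tool yaw matches. I'll enlarge it to measure the centre and find the lugs.

```bash
python3 - <<'E'
import cv2
i=cv2.imread('pics/w1.png')
cv2.imwrite('pics/w1c.png',cv2.resize(i[138:238,262:382],None,fx=6,fy=6,interpolation=cv2.INTER_CUBIC))
E
```

```text
(no output)
```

View pics/w1c.png

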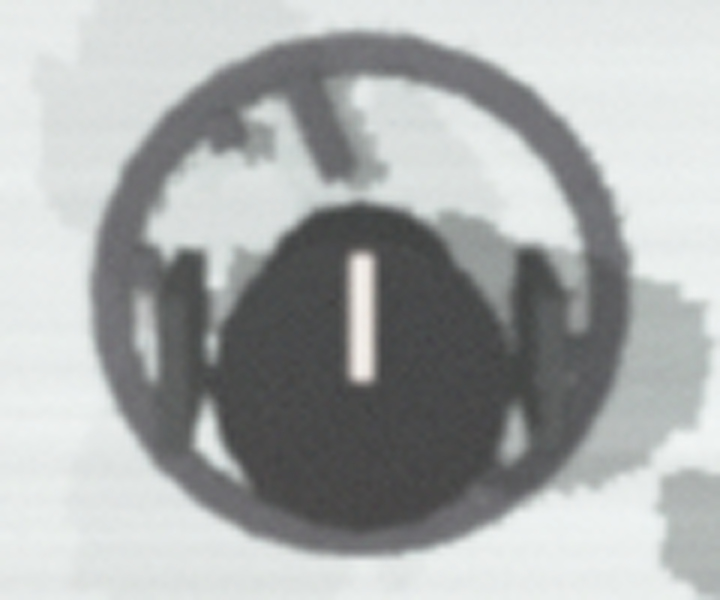

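```bash
python3 - <<'E'
import pickle
from h import *
s,c=pickle.load(open('w1.pkl','rb'))
f=lambda x,y,z:atz(c,262+(x-2.5)/6,138+(y-2.5)/6,z)
E=[f(x,y,73) for x,y in((92,292),(632,292),(362,32),(362,553))]
print(np.round(E,1)); C=np.array([*(E[0]+E[1]+E[2]+E[3])[:2]/4]);print('ctr',C)
a,b=f(362,250,123),f(362,383,123);print('ridge',a,b,np.degrees(np.arctan2(*(a-b)[1::-1])))
for p in((307,85),(340,180),(323,132),(225,130)):
    for z in (74,78):
        d=f(*p,z)[:2]-C;print(p,z,np.hypot(*d),np.degrees(np.arctan2(d[1],d[0])))
for p in((122,205),(400,105)): pass
for z in(55,58,62):
    d=atz(c,97,230,z);print('btn',z,d)
E
```

```text
[[ 5.923e+02  8.920e+01  7.300e+01]
 [ 6.048e+02 -6.000e-01  7.300e+01]
 [ 6.411e+02  5.030e+01  7.300e+01]
 [ 5.519e+02  3.780e+01  7.300e+01]]
ctr [597.53125295  44.16552891]
ridge [616.30381099  47.10269108 123.        ] [597.58213657  44.46865489 123.        ] 8.008632367085548
(307, 85) 74 36.73338366276949 22.01406982307353
(307, 85) 78 37.160756000003595 21.680700421425417
(340, 180) 74 20.46197458061448 18.1869836917384
(340, 180) 78 21.13911272386305 17.776481654855008
(323, 132) 74 28.74079073237574 20.78019124633383
(323, 132) 78 29.28931336648209 20.39789524584031
(225, 130) 74 36.09548185596189 46.15013090153326
(225, 130) 78 36.363738353178995 45.21871292061533
btn 55 [507.86287285 292.24635157  55.        ]
btn 58 [509.46413589 289.81857335  58.        ]
btn 62 [511.59915328 286.58153571  62.        ]
```

The crop gives the ring centre near (322.3,186.7), which is about (595.5,44.2) in world coordinates. The ridge yaw is 8°, and the long lug at crop (323,132) sits at about 20.5° world, radius 29 mm. That puts the stop at roughly 60–75° of turn. Next I descend to the grip.

servo_tool(
  series=[
    [[0,0,0,0.001,0.002,0.02,0],[0,0,0,0,0,0.02,0],[0,0,0,0,0,0.02,0],[0,0,0,0,0,0.02,0],[0,0,0,0,0,0.02,0],[0,0,0,0,0,0.012,0],[0,0,0,0,0,0.01,0],[0,0,0,0,0,0,0]],
  ],
)

```text
time_s: 3.78
tool_pos: [595.3, 44.1, 109.8]
tcp_rot: [3.141, 0.001, 0.139]
force: [-0.6, -0.3, -0.3]
grip_width: 85.6
grip_force: 0.0
```

servo_tool(
  series=[
    [[0,0,0,0,0,0,0.15],[0,0,0,0,0,0,0.2],[0,0,0,0,0,0,0.2]],
  ],
  squeeze=30,
)

```text
time_s: 4.15
tool_pos: [595.8, 44.2, 110.7]
tcp_rot: [-3.141, -0.001, 0.139]
force: [-0.0, 0.2, -0.7]
grip_width: 68.4
grip_force: 0.0
```

```bash
python3 - <<'E'
from cell import robot
import cv2
s=robot.state();print({k:s[k] for k in('tool_pos','tcp_rot','force','wrist_torque','grip_width','grip_force')})
i=cv2.cvtColor(robot.capture('wrist'),cv2.COLOR_RGB2BGR);cv2.imwrite('pics/w2.png',i)
E
```

```text
{'tool_pos': array([595.75790074,  44.19687261, 110.7176728 ]), 'tcp_rot': array([-3.14147960e+00, -7.83783310e-04,  1.39132617e-01]), 'force': array([-0.03535751,  0.16509846, -0.70572033]), 'wrist_torque': array([ 0.04170561,  0.01710264, -0.01281618]), 'grip_width': 68.41395002013034, 'grip_force': 0.0}
```

View pics/w2.png

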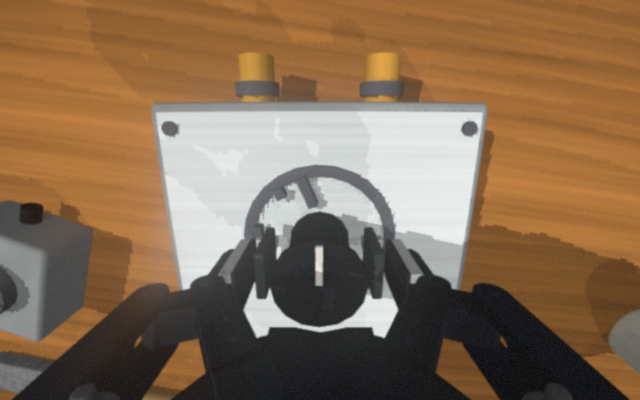

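The wrist view shows the pads at (240,270) and (397,270), standing evenly outside the tabs at (262,262) and (374,262), so I close.

servo_tool(
  series=[
    [[0,0,0,0,0,0,0.3],[0,0,0,0,0,0,0.4],[0,0,0,0,0,0,0.5],[0,0,0,0,0,0,0.6],[0,0,0,0,0,0,0.6],[0,0,0,0,0,0,0.6],[0,0,0,0,0,0,0.6]],
  ],
  squeeze=30,
)

```text
time_s: 5.08
tool_pos: [596.1, 44.9, 112.6]
tcp_rot: [-3.141, -0.003, 0.14]
force: [-5.1, 4.1, 11.9]
grip_width: 44.5
grip_force: 30.6
```

```bash
cat > st.py <<'E'
from cell import robot
s=robot.state();print({k:s[k].round(3) if hasattr(s[k],'round') else s[k] for k in('time_s','tool_pos','tcp_rot','force','wrist_torque','grip_width','grip_force')}, s['joint_torque'][5])
E
python3 st.py
```

```text
{'time_s': 5.075, 'tool_pos': array([596.121,  44.851, 112.612]), 'tcp_rot': array([-3.141e+00, -3.000e-03,  1.400e-01]), 'force': array([-5.068,  4.085, 11.929]), 'wrist_torque': array([ 1.24 ,  1.747, -0.03 ]), 'grip_width': 44.48287450174905, 'grip_force': 30.610603988170624} 0.008355574391316622
```

servo_tool(
  series=[
    [[0,0,0,-0.0005,-0.0005,-0.0015,0.6],[0,0,0.04,0,0,0,0.6],[0,0,0.04,0,0,0,0.6],[0,0,0.06,0,0,0,0.6],[0,0,0,0,0,0,0.6]],
  ],
)

```text
time_s: 5.7
tool_pos: [596.0, 44.8, 112.8]
tcp_rot: [-3.141, -0.003, 0.0]
force: [-0.3, 1.5, 5.5]
grip_width: 44.1
grip_force: 32.9
```

```bash
python3 st.py
```

```text
{'time_s': 5.7, 'tool_pos': array([596.013,  44.762, 112.804]), 'tcp_rot': array([-3.141e+00, -3.000e-03,  0.000e+00]), 'force': array([-0.263,  1.474,  5.51 ]), 'wrist_torque': array([ 0.502, -0.279, -0.053]), 'grip_width': 44.1164677531488, 'grip_force': 32.929279804229736} -0.30371773056685925
```

servo_tool(
  series=[
    [[0,0,0.1,0,0,0,0.6],[0,0,0.1,0,0,0,0.6],[0,0,0.1,0,0,0,0.6],[0,0,0,0,0,0,0.6]],
  ],
)

```text
time_s: 6.2
tool_pos: [595.9, 44.5, 112.8]
tcp_rot: [-3.141, -0.002, -0.3]
force: [0.6, 1.1, 5.4]
grip_width: 44.4
grip_force: 32.9
```

```bash
python3 st.py
```

```text
{'time_s': 6.2, 'tool_pos': array([595.939,  44.456, 112.794]), 'tcp_rot': array([-3.141e+00, -2.000e-03, -3.000e-01]), 'force': array([0.566, 1.115, 5.37 ]), 'wrist_torque': array([ 0.11 , -0.266, -0.023]), 'grip_width': 44.43895470049716, 'grip_force': 32.933998703956604} -0.41906713508069515
```

servo_tool(
  series=[
    [[0,0,0.1,0,0,0,0.6],[0,0,0.1,0,0,0,0.6],[0,0,0.1,0,0,0,0.6],[0,0,0.1,0,0,0,0.6],[0,0,0,0,0,0,0.6]],
  ],
)

```text
time_s: 6.82
tool_pos: [595.8, 44.1, 112.8]
tcp_rot: [-3.141, -0.002, -0.7]
force: [-0.3, -0.3, 5.1]
grip_width: 44.4
grip_force: 33.0
```

```bash
python3 st.py
```

```text
{'time_s': 6.825, 'tool_pos': array([595.772,  44.12 , 112.814]), 'tcp_rot': array([-3.141e+00, -2.000e-03, -7.000e-01]), 'force': array([-0.307, -0.322,  5.095]), 'wrist_torque': array([-0.253, -0.064,  0.052]), 'grip_width': 44.42680977940478, 'grip_force': 33.04199516773224} -0.444180965423584
```

servo_tool(
  series=[
    [[0,0,0.05,0,0,0,0.6],[0,0,0.05,0,0,0,0.6],[0,0,0.03,0,0,0,0.6],[0,0,0,0,0,0,0.6]],
  ],
)

```text
time_s: 7.32
tool_pos: [595.7, 44.0, 112.8]
tcp_rot: [-3.141, -0.002, -0.829]
force: [-0.0, -1.6, 6.0]
grip_width: 44.0
grip_force: 33.1
```

```bash
python3 st.py
```

```text
{'time_s': 7.325, 'tool_pos': array([595.677,  44.02 , 112.816]), 'tcp_rot': array([-3.141e+00, -2.000e-03, -8.290e-01]), 'force': array([-0.023, -1.61 ,  6.018]), 'wrist_torque': array([-0.343,  0.006, -0.017]), 'grip_width': 44.00332690414701, 'grip_force': 33.10461938381195} -0.15387387480586767
```

servo_tool(
  series=[
    [[0,0,0.02,0,0,0,0.6],[0,0,0,0,0,0,0.6]],
  ],
)

```text
time_s: 7.58
tool_pos: [595.6, 44.0, 112.8]
tcp_rot: [-3.141, -0.002, -0.849]
force: [-0.5, -0.7, 6.9]
grip_width: 43.8
grip_force: 33.1
```

```bash
python3 st.py
```

```text
{'time_s': 7.575, 'tool_pos': array([595.644,  43.977, 112.82 ]), 'tcp_rot': array([-3.141e+00, -2.000e-03, -8.490e-01]), 'force': array([-0.518, -0.709,  6.946]), 'wrist_torque': array([-0.313,  0.079,  0.028]), 'grip_width': 43.8285839839044, 'grip_force': 33.11608135700226} -0.10710173053666949
```

servo_tool(
  series=[
    [[0,0,0.015,0,0,0,0.6],[0,0,0,0,0,0,0.6]],
  ],
)

```text
time_s: 7.82
tool_pos: [595.7, 44.0, 112.8]
tcp_rot: [-3.141, -0.002, -0.864]
force: [0.3, -1.6, 6.0]
grip_width: 44.3
grip_force: 33.1
```

```bash
python3 st.py
```

```text
{'time_s': 7.825, 'tool_pos': array([595.665,  44.005, 112.813]), 'tcp_rot': array([-3.141e+00, -2.000e-03, -8.640e-01]), 'force': array([ 0.269, -1.607,  5.983]), 'wrist_torque': array([-0.341,  0.022,  0.016]), 'grip_width': 44.33715927932866, 'grip_force': 33.12433362007141} -0.08940786821767688
```

servo_tool(
  series=[
    [[0,0,0.015,0,0,0,0.6],[0,0,0,0,0,0,0.6]],
  ],
)

```text
time_s: 8.07
tool_pos: [595.7, 44.0, 112.8]
tcp_rot: [-3.141, -0.002, -0.879]
force: [0.1, 0.2, 6.2]
grip_width: 44.0
grip_force: 33.1
```

```bash
python3 st.py
```

```text
{'time_s': 8.075, 'tool_pos': array([595.659,  43.988, 112.827]), 'tcp_rot': array([-3.141e+00, -2.000e-03, -8.790e-01]), 'force': array([0.103, 0.18 , 6.16 ]), 'wrist_torque': array([-0.392,  0.057,  0.007]), 'grip_width': 44.036363653744736, 'grip_force': 33.13169002532959} -0.09037856245413423
```

servo_tool(
  series=[
    [[0,0,0.015,0,0,0,0.6],[0,0,0,0,0,0,0.6]],
  ],
)

```text
time_s: 8.32
tool_pos: [595.6, 44.0, 112.8]
tcp_rot: [-3.141, -0.002, -0.894]
force: [0.9, -0.9, 6.2]
grip_width: 44.2
grip_force: 33.1
```

```bash
python3 st.py
```

```text
{'time_s': 8.325, 'tool_pos': array([595.605,  43.97 , 112.81 ]), 'tcp_rot': array([-3.141e+00, -2.000e-03, -8.940e-01]), 'force': array([ 0.888, -0.878,  6.215]), 'wrist_torque': array([-0.321,  0.072,  0.006]), 'grip_width': 44.15236744758377, 'grip_force': 33.13975274562836} -0.09132171515375376
```

servo_tool(
  series=[
    [[0,0,0.015,0,0,0,0.6],[0,0,0,0,0,0,0.6]],
  ],
)

```text
time_s: 8.57
tool_pos: [595.6, 43.9, 112.8]
tcp_rot: [-3.141, -0.002, -0.909]
force: [-0.6, -1.7, 6.7]
grip_width: 44.5
grip_force: 33.1
```

```bash
python3 st.py
```

```text
{'time_s': 8.575, 'tool_pos': array([595.609,  43.941, 112.805]), 'tcp_rot': array([-3.141e+00, -2.000e-03, -9.090e-01]), 'force': array([-0.633, -1.69 ,  6.662]), 'wrist_torque': array([-0.419,  0.116,  0.083]), 'grip_width': 44.4948149869964, 'grip_force': 33.147109150886536} -0.09227532427757978
```

servo_tool(
  series=[
    [[0,0,0.015,0,0,0,0.6],[0,0,0,0,0,0,0.6]],
  ],
)

```text
time_s: 8.82
tool_pos: [595.6, 43.9, 112.8]
tcp_rot: [-3.141, -0.002, -0.924]
force: [-0.6, -0.3, 6.6]
grip_width: 44.2
grip_force: 33.2
```

```bash
python3 st.py
```

```text
{'time_s': 8.825, 'tool_pos': array([595.629,  43.948, 112.818]), 'tcp_rot': array([-3.141e+00, -2.000e-03, -9.240e-01]), 'force': array([-0.57 , -0.309,  6.566]), 'wrist_torque': array([-0.423,  0.118,  0.053]), 'grip_width': 44.16141231927126, 'grip_force': 33.15525770187378} -0.09318499825894833
```

servo_tool(
  series=[
    [[0,0,0.015,0,0,0,0.6],[0,0,0,0,0,0,0.6]],
  ],
)

```text
time_s: 9.07
tool_pos: [595.6, 43.9, 112.8]
tcp_rot: [-3.141, -0.002, -0.939]
force: [-0.3, -1.0, 5.0]
grip_width: 43.9
grip_force: 33.2
```

```bash
python3 st.py
```

```text
{'time_s': 9.075, 'tool_pos': array([595.58 ,  43.95 , 112.824]), 'tcp_rot': array([-3.141e+00, -2.000e-03, -9.390e-01]), 'force': array([-0.277, -0.994,  5.025]), 'wrist_torque': array([-0.394,  0.113,  0.041]), 'grip_width': 43.90049690187465, 'grip_force': 33.16328465938568} -0.09414114290848374
```

servo_tool(
  series=[
    [[0,0,0.015,0,0,0,0.6],[0,0,0,0,0,0,0.6]],
  ],
)

```text
time_s: 9.32
tool_pos: [595.6, 43.9, 112.8]
tcp_rot: [-3.141, -0.002, -0.954]
force: [-0.6, -0.5, 6.0]
grip_width: 44.2
grip_force: 33.2
```

```bash
python3 st.py
```

```text
{'time_s': 9.325, 'tool_pos': array([595.572,  43.94 , 112.792]), 'tcp_rot': array([-3.141e+00, -2.000e-03, -9.540e-01]), 'force': array([-0.606, -0.457,  6.044]), 'wrist_torque': array([-0.371,  0.081,  0.028]), 'grip_width': 44.21524521952002, 'grip_force': 33.17180156707764} -0.0950591848231852
```

servo_tool(
  series=[
    [[0,0,0.015,0,0,0,0.6],[0,0,0,0,0,0,0.6]],
  ],
)

```text
time_s: 9.57
tool_pos: [595.6, 43.9, 112.8]
tcp_rot: [-3.141, -0.002, -0.969]
force: [-0.7, -1.1, 7.0]
grip_width: 44.0
grip_force: 33.2
```

```bash
python3 st.py
```

```text
{'time_s': 9.575, 'tool_pos': array([595.575,  43.915, 112.804]), 'tcp_rot': array([-3.141e+00, -2.000e-03, -9.690e-01]), 'force': array([-0.692, -1.071,  6.956]), 'wrist_torque': array([-0.369,  0.145,  0.069]), 'grip_width': 43.99164789397093, 'grip_force': 33.179848194122314} -0.09601379279047251
```

servo_tool(
  series=[
    [[0,0,0.015,0,0,0,0.6],[0,0,0,0,0,0,0.6]],
  ],
)

```text
time_s: 9.82
tool_pos: [595.6, 43.9, 112.8]
tcp_rot: [-3.141, -0.002, -0.984]
force: [-0.5, -1.3, 6.5]
grip_width: 44.3
grip_force: 33.2
```

```bash
python3 st.py
```

```text
{'time_s': 9.825, 'tool_pos': array([595.577,  43.913, 112.814]), 'tcp_rot': array([-3.141e+00, -2.000e-03, -9.840e-01]), 'force': array([-0.458, -1.261,  6.49 ]), 'wrist_torque': array([-0.383,  0.198,  0.064]), 'grip_width': 44.26094966884752, 'grip_force': 33.18814516067505} -0.09690504753962159
```

servo_tool(
  series=[
    [[0,0,0.015,0,0,0,0.6],[0,0,0,0,0,0,0.6]],
  ],
)

```text
time_s: 10.07
tool_pos: [595.6, 43.9, 112.8]
tcp_rot: [-3.141, -0.002, -0.999]
force: [-0.2, -1.5, 5.6]
grip_width: 44.3
grip_force: 33.2
```

```bash
python3 st.py
```

```text
{'time_s': 10.075, 'tool_pos': array([595.556,  43.913, 112.812]), 'tcp_rot': array([-3.141e+00, -2.000e-03, -9.990e-01]), 'force': array([-0.173, -1.475,  5.614]), 'wrist_torque': array([-0.426,  0.127,  0.071]), 'grip_width': 44.32976886254998, 'grip_force': 33.19705009460449} -0.09785975329577923
```

servo_tool(
  series=[
    [[0,0,0.015,0,0,0,0.6],[0,0,0,0,0,0,0.6]],
  ],
)

```text
time_s: 10.32
tool_pos: [595.5, 43.9, 112.8]
tcp_rot: [-3.141, -0.002, -1.014]
force: [-0.1, -0.6, 7.4]
grip_width: 43.9
grip_force: 33.2
```

```bash
python3 st.py
```

```text
{'time_s': 10.325, 'tool_pos': array([595.53 ,  43.907, 112.796]), 'tcp_rot': array([-3.141e+00, -2.000e-03, -1.014e+00]), 'force': array([-0.122, -0.636,  7.369]), 'wrist_torque': array([-0.37 ,  0.158,  0.012]), 'grip_width': 43.92607274877711, 'grip_force': 33.20552408695221} -0.09880632162094116
```

servo_tool(
  series=[
    [[0,0,0.015,0,0,0,0.6],[0,0,0,0,0,0,0.6]],
  ],
)

```text
time_s: 10.58
tool_pos: [595.5, 43.9, 112.8]
tcp_rot: [-3.141, -0.002, -1.029]
force: [-0.3, -0.7, 6.9]
grip_width: 44.4
grip_force: 33.3
```

```bash
python3 st.py
```

```text
{'time_s': 10.575, 'tool_pos': array([595.475,  43.945, 112.774]), 'tcp_rot': array([-3.141e+00, -2.000e-03, -1.029e+00]), 'force': array([-0.273, -0.655,  6.914]), 'wrist_torque': array([-0.326,  0.217,  0.251]), 'grip_width': 44.355594648810325, 'grip_force': 33.289217948913574} -0.24146178737282753
```

The joint torque jumped from 0.099 to 0.241 N m, so the stop is touched with about 0.14 N m. One small step more.

servo_tool(
  series=[
    [[0,0,0.008,0,0,0,0.6],[0,0,0,0,0,0,0.6]],
  ],
)

```text
time_s: 10.82
tool_pos: [595.4, 44.0, 112.8]
tcp_rot: [-3.141, -0.002, -1.036]
force: [-1.1, 0.3, 5.9]
grip_width: 43.7
grip_force: 33.4
```

```bash
python3 st.py
```

```text
{'time_s': 10.825, 'tool_pos': array([595.442,  44.022, 112.815]), 'tcp_rot': array([-3.141e+00, -2.000e-03, -1.036e+00]), 'force': array([-1.125,  0.293,  5.885]), 'wrist_torque': array([-0.257,  0.316,  0.36 ]), 'grip_width': 43.728581615683034, 'grip_force': 33.40167582035065} -0.35191867500543594
```

About 0.25 N m on the stop, within the wanted band. Now I let the tabs out slowly while holding there.

servo_tool(
  series=[
    [[0,0,0,0,0,0,0.46],[0,0,0,0,0,0,0.43],[0,0,0,0,0,0,0.4],[0,0,0,0,0,0,0.37],[0,0,0,0,0,0,0.34],[0,0,0,0,0,0,0.31],[0,0,0,0,0,0,0.31]],
  ],
)

```text
time_s: 11.7
tool_pos: [594.5, 44.7, 111.0]
tcp_rot: [3.14, 0.001, -1.039]
force: [1.5, -2.4, -6.5]
grip_width: 59.1
grip_force: 3.9
```

```bash
python3 st.py
```

```text
{'time_s': 11.7, 'tool_pos': array([594.484,  44.732, 110.97 ]), 'tcp_rot': array([ 3.140e+00,  1.000e-03, -1.039e+00]), 'force': array([ 1.525, -2.445, -6.458]), 'wrist_torque': array([-0.892, -0.528,  0.053]), 'grip_width': 59.13840417584689, 'grip_force': 3.852238431572914} -0.07412032457068563
```

servo_tool(
  series=[
    [[0,0,0,0,0,0,0.27],[0,0,0,0,0,0,0.23],[0,0,0,0,0,0,0.15],[0,0,0,0,0,0,0],[0,0,0,0,0,0,0],[0,0,0,0,0,0,0]],
  ],
)

```text
time_s: 12.45
tool_pos: [595.0, 44.6, 111.8]
tcp_rot: [3.142, 0.0, -1.039]
force: [0.5, -0.1, -0.5]
grip_width: 85.4
grip_force: 0.0
```

```bash
python3 st.py
```

```text
{'time_s': 12.45, 'tool_pos': array([594.964,  44.561, 111.785]), 'tcp_rot': array([ 3.142,  0.   , -1.039]), 'force': array([ 0.535, -0.094, -0.493]), 'wrist_torque': array([ 0.06 , -0.034,  0.083]), 'grip_width': 85.36678891387179, 'grip_force': 0.0} -9.479540949541843e-05
```

Released; the opening of 59 mm with 4 N on a pad means the tabs are out. I rise and look.

servo_tool(
  series=[
    [[0,0,0,0,0,-0.01,0],[0,0,0,0,0,-0.02,0],[0,0,0,0,0,-0.03,0],[0,0,0,0,0,-0.03,0],[0,0,0,0,0,-0.02,0],[0,0,0,0,0,0,0]],
  ],
)

```text
time_s: 13.2
tool_pos: [596.0, 44.7, 224.3]
tcp_rot: [-3.137, -0.001, -1.039]
force: [0.7, -0.2, 0.6]
grip_width: 85.2
grip_force: 0.0
```

```bash
python3 - <<'E'
from cell import robot
import cv2,pickle
import numpy as np
s=robot.state();c=robot.calibration('wrist');pickle.dump((s,c),open('w3.pkl','wb'))
i=cv2.cvtColor(robot.capture('wrist'),cv2.COLOR_RGB2BGR);cv2.imwrite('pics/w3f.png',i)
t=cv2.cvtColor(robot.capture('top'),cv2.COLOR_RGB2BGR)
from h import *
u,v=proj(c,[595.3,44.2,80]).round().astype(int);print(u,v,s['tool_pos'],s['tcp_rot'])
y0=max(v-50,0);x0=u-65;print(x0,y0)
cv2.imwrite('pics/w3.png',cv2.resize(i[y0:y0+100,x0:x0+130],None,fx=6,fy=6,interpolation=cv2.INTER_CUBIC))
E
```

```text
322 195 [595.96165533  44.67398807 224.33189809] [-3.13710442e+00 -1.46041792e-03 -1.03873442e+00]
257 145
```

View pics/w3.png

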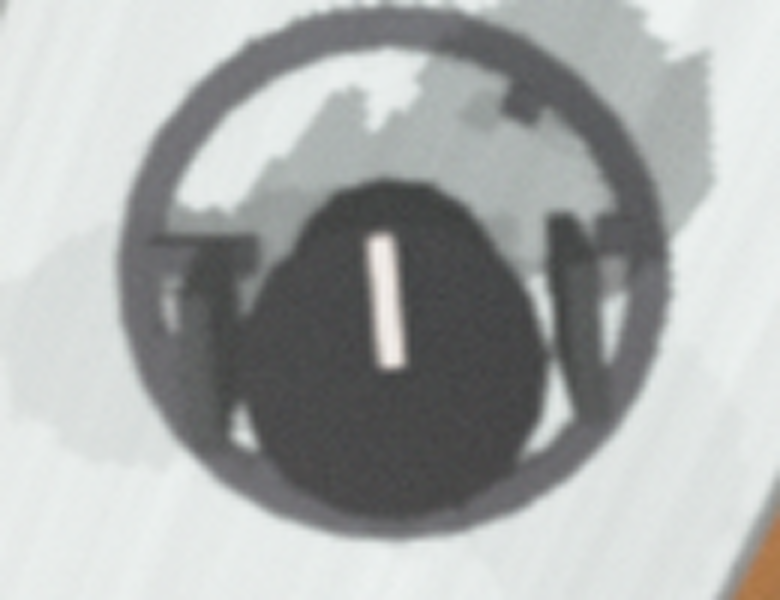

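The crop shows both tabs out, the long lug against tab_a at (205,245), and the ridge running from (378,235) to (393,367). I'll compute its yaw to check the lock, and the button position at the same time.

```bash
python3 - <<'E'
import pickle
from h import *
s,c=pickle.load(open('w3.pkl','rb'))
f=lambda x,y,z:atz(c,257+(x-2.5)/6,145+(y-2.5)/6,z)
a,b=f(379,235,123),f(393,367,123);print(a,b,np.degrees(np.arctan2(*(a-b)[1::-1])),np.degrees(s['tcp_rot'][2]))
for x,y in((155,240),(250,240),(255,275)):
    d=f(x,y,78)[:2]-[595.3,44.2];print(np.hypot(*d),np.degrees(np.arctan2(d[1],d[0])))
E
```

```text
[607.39008025  27.44339305 123.        ] [596.48362719  42.25488367 123.        ] -53.63389645890853 -59.51509814625318
39.213885552001805 16.690839468007518
24.71113213679039 8.218446115613865
22.475710332178 21.29197470245294
```

The dial rests at −53.6° world, about 5° short of the press angle. Given the measuring error that is within the 4° play, and the spring has not carried it back, so it is locked. Next is the button, near (511,289,59).

servo_tool(
  series=[
    [[0,0,0,-0.032,-0.006,0,0.3],[0,0,0,-0.032,-0.006,0,0.6],[0,0,0,-0.032,-0.006,0,1],[0,0,0,-0.032,-0.006,0,1],[0,0,0,-0.032,-0.006,0,1],[0,0,0,-0.032,-0.006,0.01,1],[0,0,0,-0.031,-0.007,0.015,1],[0,0,0,-0.031,-0.007,0.015,1]],
  ],
  squeeze=20,
)

```text
time_s: 14.3
tool_pos: [508.3, 289.4, 180.2]
tcp_rot: [3.14, -0.0, -1.039]
force: [0.4, -1.1, -0.4]
grip_width: 0.1
grip_force: 0.0
```

servo_tool(
  series=[
    [[0,0,0,0,0,0,1],[0,0,0,0,0,0,1],[0,0,0,0,0,0,1]],
  ],
)

```text
time_s: 14.68
tool_pos: [509.6, 288.1, 182.1]
tcp_rot: [-3.141, -0.0, -1.04]
force: [-0.8, -0.6, -0.5]
grip_width: -0.3
grip_force: 0.0
```

```bash
python3 - <<'E'
from cell import robot
import cv2,pickle
from h import *
s=robot.state();c=robot.calibration('wrist');pickle.dump((s,c),open('w4.pkl','wb'))
i=cv2.cvtColor(robot.capture('wrist'),cv2.COLOR_RGB2BGR)
print(s['tool_pos'],s['tcp_rot'],proj(c,[511,289,59]))
cv2.imwrite('pics/w4.png',i)
E
```

```text
[509.60937985 288.14313567 182.05055751] [-3.14125019e+00 -9.51388782e-05 -1.03968610e+00] [318.79348585 200.77692005]
```

View pics/w4.png

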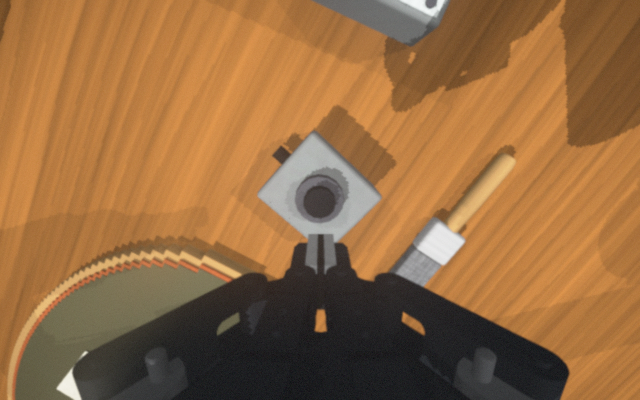

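The button's top is at (320,202), within 2 px of the prediction of (318.8,200.8), and the shut fingertips line up above it. Descending.

servo_tool(
  series=[
    [[0,0,0,0.0005,-0.001,0.02,1],[0,0,0,0,0,0.025,1],[0,0,0,0,0,0.025,1],[0,0,0,0,0,0.015,1],[0,0,0,0,0,0.005,1],[0,0,0,0,0,0,1]],
  ],
)

```text
time_s: 15.48
tool_pos: [510.5, 288.4, 92.6]
tcp_rot: [3.141, -0.001, -1.039]
force: [-1.6, -2.4, 3.9]
grip_width: 0.2
grip_force: 2.0
```

servo_tool(
  series=[
    [[0,0,0,0,0,0.002,1],[0,0,0,0,0,0.002,1],[0,0,0,0,0,0,1]],
  ],
)

```text
time_s: 15.85
tool_pos: [510.9, 288.9, 90.9]
tcp_rot: [-3.139, -0.001, -1.038]
force: [-7.3, -4.3, 16.1]
grip_width: 0.0
grip_force: 8.6
```

servo_tool(
  series=[
    [[0,0,0,0,0,0.002,1],[0,0,0,0,0,0.002,1],[0,0,0,0,0,0,1]],
  ],
)

```text
time_s: 16.23
tool_pos: [511.1, 289.0, 90.5]
tcp_rot: [-3.137, -0.001, -1.037]
force: [-15.8, -7.1, 38.1]
grip_width: -0.3
grip_force: 18.9
```

Force has risen to 38 N with some side load. I back off slightly and look at the contact.

servo_tool(
  series=[
    [[0,0,0,0,0,-0.003,1],[0,0,0,0,0,0,1]],
  ],
)

```text
time_s: 16.48
tool_pos: [510.9, 288.9, 90.8]
tcp_rot: [-3.138, -0.001, -1.038]
force: [-8.9, -4.5, 21.9]
grip_width: -0.3
grip_force: 10.9
```

```bash
python3 - <<'E'
from cell import robot
import cv2
from h import *
a=cv2.cvtColor(robot.capture('wrist'),cv2.COLOR_RGB2BGR)
b=cv2.cvtColor(robot.capture('scene'),cv2.COLOR_RGB2BGR)
cs=robot.calibration('scene');u,v=proj(cs,[511,289,60]).astype(int)
A=cv2.resize(a[130:280,230:410],(480,400),interpolation=cv2.INTER_CUBIC)
B=cv2.resize(b[v-40:v+40,u-32:u+32],(320,400),interpolation=cv2.INTER_CUBIC)
cv2.imwrite('pics/w5.png',np.hstack([A,B]))
E
python3 st.py
```

```text
{'time_s': 16.575, 'tool_pos': array([510.916, 288.943,  90.81 ]), 'tcp_rot': array([-3.138e+00, -1.000e-03, -1.038e+00]), 'force': array([-9.034, -4.827, 22.096]), 'wrist_torque': array([-1.869,  3.325, -0.011]), 'grip_width': 0.06256404413815861, 'grip_force': 11.036032349584275} 0.0005105699892737903
```

View pics/w5.png

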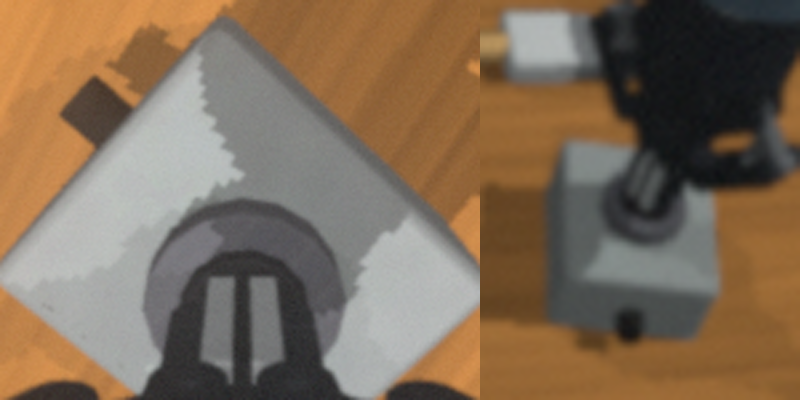

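The shut fingertips sit centred on the button, at (243,280) in the left half, inside the collar. I release in small steps to check that the spring follows over the full 6 mm.

servo_tool(
  series=[
    [[0,0,0,0,0,-0.0025,1],[0,0,0,0,0,0,1]],
  ],
)

```text
time_s: 16.82
tool_pos: [510.9, 288.9, 91.1]
tcp_rot: [-3.139, -0.0, -1.038]
force: [-2.6, -3.2, 9.1]
grip_width: -0.3
grip_force: 4.5
```

servo_tool(
  series=[
    [[0,0,0,0,0,-0.0015,1],[0,0,0,0,0,0,1]],
  ],
)

```text
time_s: 17.08
tool_pos: [510.8, 289.0, 91.6]
tcp_rot: [-3.14, -0.0, -1.039]
force: [-1.6, -3.0, 4.6]
grip_width: 0.0
grip_force: 2.3
```

servo_tool(
  series=[
    [[0,0,0,0,0,-0.0015,1],[0,0,0,0,0,0,1]],
  ],
)

```text
time_s: 17.32
tool_pos: [510.8, 289.0, 92.6]
tcp_rot: [-3.141, -0.0, -1.039]
force: [0.1, -2.5, 4.0]
grip_width: -0.1
grip_force: 2.0
```

servo_tool(
  series=[
    [[0,0,0,0,0,-0.0015,1],[0,0,0,0,0,0,1]],
  ],
)

```text
time_s: 17.58
tool_pos: [510.7, 289.1, 93.9]
tcp_rot: [-3.141, 0.0, -1.039]
force: [1.9, -2.0, 2.4]
grip_width: -0.3
grip_force: 1.6
```

servo_tool(
  series=[
    [[0,0,0,0,0,-0.0015,1],[0,0,0,0,0,0,1]],
  ],
)

```text
time_s: 17.82
tool_pos: [510.4, 289.3, 95.3]
tcp_rot: [-3.141, 0.0, -1.039]
force: [1.8, -1.0, 2.2]
grip_width: 0.1
grip_force: 1.2
```

servo_tool(
  series=[
    [[0,0,0,0,0,-0.0015,1],[0,0,0,0,0,0,1]],
  ],
)

```text
time_s: 18.08
tool_pos: [510.2, 289.2, 96.7]
tcp_rot: [-3.141, 0.001, -1.039]
force: [1.3, 0.9, 0.9]
grip_width: 0.1
grip_force: 0.8
```

The spring fell steadily from 5 N over about 6 mm, with a hard end at 5 N, so the press was full. I retreat and make a final check.

servo_tool(
  series=[
    [[0,0,0,0,0,-0.005,1],[0,0,0,0,0,-0.015,1],[0,0,0,0,0,-0.025,1],[0,0,0,0,0,-0.03,1],[0,0,0,0,0,-0.03,1],[0,0,0,0,0,0,1],[0,0,0,0,0,0,1]],
  ],
)

```text
time_s: 18.95
tool_pos: [510.0, 288.8, 201.8]
tcp_rot: [3.141, 0.0, -1.039]
force: [-1.0, 0.6, -0.6]
grip_width: -0.0
grip_force: 0.0
```

```bash
python3 st.py; python3 - <<'E'
from cell import robot
import cv2
b=cv2.cvtColor(robot.capture('scene'),cv2.COLOR_RGB2BGR)
t=cv2.cvtColor(robot.capture('top'),cv2.COLOR_RGB2BGR)
import numpy as np
r=lambda i,s:cv2.resize(i,s,interpolation=cv2.INTER_CUBIC)
cv2.imwrite('pics/end.png',np.vstack([np.hstack([r(t[110:210,230:345],(400,348)),r(b[205:295,300:400],(400,348))]),r(t[150:300,130:480],(800,250))[:, :]]))
E
```

```text
{'time_s': 18.95, 'tool_pos': array([509.954, 288.808, 201.774]), 'tcp_rot': array([ 3.141,  0.   , -1.039]), 'force': array([-0.999,  0.567, -0.56 ]), 'wrist_torque': array([-0.012, -0.026,  0.022]), 'grip_width': -0.01016954492343864, 'grip_force': 0.0} 3.1581811299474793e-05
```

View pics/end.png

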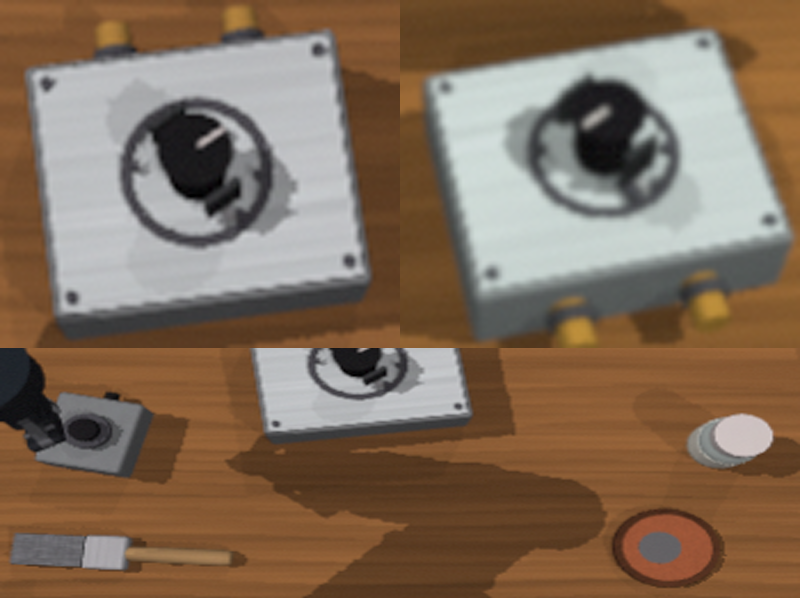

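The final picture shows the dial still turned, with its ridge from (197,147) to (228,128) in the top-left panel. The button is up at (85,430), and the jar, brush and picture are where they were.

```bash
python3 -c "
from cell import robot
print(robot.finish_job())"
```

```text
the job is handed in; nothing more can be done
None
```

The job is handed in: the dial is locked at its stop (pressed there with about 0.25 N m), the button was then pressed fully down and let up, and the jar, brush and picture look unmoved in the last picture.

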